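# Fit the matched pair of heat sinks

### The arm

A 7-joint arm with a two-finger parallel gripper is mounted at the origin on the work surface. World frame = base frame: x ahead of the robot, y to its left, z up, the work surface at z = 0. Lengths are in m, angles in degrees, forces in N, time in s.
With the tool pointing down it reaches from about 0.425 to 0.875 m from the base axis. Payload 4.7 kg.
Tool frame: the origin (TCP) lies at the very end of the fingers, on their centre line; the grasp point (between the pads) lies env.grip_point_offset behind it (env.grip_point_offset is the distance from the TCP to the grasp point, in m); z points along the fingers, y is the direction in which the jaws open and shut (so a half turn about z gives the same grasp; the last joint's range is limited). The gripper opens to 87 mm and grips with 3 to 60 N. Pads are 19 mm wide; open, the fingers measure 117 mm over their backs; the gripper's body (75 mm by 190 mm) begins 51 mm behind the grasp point.
Start: joints at [71.969, 18.392, -4.016, 83.108, 1.295, 78.541, -3.26], TCP at [0.21, -0.615, 0.223] pointing down, gripper open.
Joint ranges: [-163.93, 163.93], [-17.29, 119.83], [-79.2, 71.16], [3.27, 140.29], [-89.18, 269.18], [5.43, 117.66], [-154.24, 154.24]. Speed limits (degrees/s): [147.25, 147.25, 180, 180, 180, 180, 180].

### API

Orientations are given as [roll, pitch, yaw] about the fixed x, y, z axes, in that order (R = Rz(yaw) Ry(pitch) Rx(roll)).
In Python, from cell import env gives the robot as it stands.
- The arm moves only by the tool send_rows, never from a script. Its argument "plan" is a list of rows, each a list of 7 numbers: the finger opening in mm, from 0 to 87, then the shift along the tool's x, y, z in mm, then the turn, a rotation vector about the tool's x, y, z in rad. A call has 1 to 12 rows; each row shifts and turns the commanded pose from where the row before left it, along the tool's axes as they then stand; what a row does not reach is not made up. A row lasts 1/10 s, in which the tool goes at most 50 mm and 8.59 degrees, less where a joint would pass 70% of its speed; a pose out of reach is approached as far as the arm can. A call is refused whole if a number of a shift passes 50 or a number of a turn 0.15, either way. A call with a gripper value outside its range is refused whole. The fingers move at their own pace and stop on an object; "grip_force" is the grip in N (left out, the last holds). Time passes only in rows, so rows that do not move let the fingers close. It gives the time, the measured TCP pose, the force and the opening at its end, in the units of the state.
- env.get_obs(): the state, without advancing time (a new reading comes with each control period).
- env.read_camera(name): name is "scene" or "top" or "wrist"; returns the picture (400x640x3 uint8, red, green, blue); there is no depth.
- env.get_calibration(name): a dict with "fx", "fy", "cx", "cy" (pixels), "extrinsics" (4x4, takes a point from camera to world coordinates). Camera axes: x right, y down, z forward; pixel columns grow to the right and rows downward; lengths in m; the calibration is good to about 2 mm. A picture is of the moment at which its call begins: read the wrist's pose just before it. get_calibration takes no time and is no camera call; for the wrist camera it gives the pose at the moment of the call.
- env.sign_off(): hands the job in, once; it reports no verdict.
Trained networks look in the newest picture that a camera, given by its name, has taken for a name from the list of things; names that differ only in an ending like _2 or _b are one class to them, and where a whole thing is asked for, a point or a joint stands for the part that bears it (a point fixed in the world has none). Each returns a list of dicts, best first, with "confidence" (0 to 1); they miss things now and then, are a little off and sometimes report something else, mostly with a low value. They report only what shows in the picture. A call takes as long as a camera call. They do not tell look-alikes from the thing itself.
- env.regions_of(camera, query): "region" (400x640 bool, what is visible of it) and "rect" ([left, top, right, bottom] in pixels, round what is visible of it).
The state is a dict: "time_s": time; "qpos": joint angles; "joint_velocities": joint speeds; "effort": joint torques, N m; "tool_pos": TCP position; "tool_rot": TCP orientation; "force": force on the tool from outside, world axes, zero at the start; "wrist_torque": the same for the moment, N m; "grip_width": finger opening in m.
Only numpy, scipy, OpenCV 4.12 (cv2) and the standard library are available. Lean on these libraries where they do the work, as an engineer would, in place of code of your own. Each camera call takes 0.05 s, during which the arm holds its last target. There are 200 camera calls.

### The job

Three finned aluminium heat sinks stand in a row on the black mat, but one is only an offcut, about half as long. First put the short one in the grey scrap tray; then pick up the two full-length ones together in one grasp, carry them to the bare steel plate beside the circuit board and set them down on it gently as a pair: upright, close side by side, lengthwise along the plate and wholly on it, with no drop. Leave the other things on the bench where they are.

Things in the scene. Friction and masses are not known exactly. Their poses are not given: they have to be found in the camera images.
- sink_a_center (a point): centre (half-way up) of a full-length heat sink: aluminium bar 100 mm long (its x axis), 16 mm wide (its y axis), 18 mm tall, three thin fins lengthwise on top, flat sides, about 55 g, underside on the mat. It slides on the mat when pushed sideways: closing fingers near the mat gather two of them side by side.
- sink_b_center (a point): centre (half-way up) of the other full-length heat sink, just like the first. The three stand nearly parallel, about 25 mm from centre to centre across their length, in any order: the short one may stand between the two long ones (which then span about 66 mm over their outer sides).
- offcut_center (a point): centre (half-way up) of the short offcut: same section (16 mm wide, 18 mm tall), but only 52 mm long (its x axis), about 29 g. The gaps beside it are only about 9 mm, so it is best taken by its two ends, which are free.
- mat: the black rubber mat under the row, 190 mm along its x axis, 160 mm along y, 3 mm thick, fixed, flat on the table; its origin is the centre of its underside. The heat sinks lie along its x axis to within a few degrees.
- scrap_tray_in (a point): centre of the inner floor (4 mm above the table) of the grey plastic scrap tray: open on top, 125 x 125 mm outside, 117 x 117 mm inside, walls 45 mm high above the table, fixed
- plate_top (a point): centre of the top face, 20 mm above the table, of the bare steel mounting plate on the white chassis: 130 mm along its x axis, 64 mm along its y axis, flat, fixed. The circuit board lies on its +y side: tall parts (to 48 mm above the table) start 84 mm from this point. The plate stands 8 mm above the chassis rim, which reaches 45 mm to its -y side.
- can_cap: a black capacitor can standing on the mat near the row, 22 mm across, 30 mm tall; leave it alone; origin at its underside
- screw_pot: a small steel bowl, 56 mm across, 30 mm tall, between the robot and the work; leave it alone; origin at its underside
- driver: a screwdriver lying across the far side, 190 mm long; leave it alone; origin at its underside
- solder_reel: an upright reel, 54 mm across, 40 mm tall, on the far side; leave it alone; origin at its underside
- cleaner: a white plastic bottle, 44 mm across, 120 mm tall, at the far right; leave it alone; origin at its underside
- meter: a yellow multimeter lying flat, 150 x 80 x 34 mm, at the near left; leave it alone; origin at its underside
- brush: a brush lying at the right, 150 mm long; leave it alone; origin at its underside
There are look-alikes about, which are no part of the job. Of the things shaped like the part that bears scrap_tray_in, the grey one is meant.

How it is judged (in metres and radians):
On the way, in this order (a step that is already met when the one before it is completed fails the run):
1. the short offcut lies in the scrap tray, let go (x of offcut_center in the frame of scrap_tray_in between -0.057 and 0.057 m and y of offcut_center in the frame of scrap_tray_in between -0.057 and 0.057 m and z of offcut_center in the frame of scrap_tray_in between 0 and 0.04 m and linear speed of offcut below 0.05 m/s and contact force between offcut and the fingers below 0.1 N), for 0.2 s.
2. both full-length heat sinks are held off the mat together by the fingers (raised 20 mm or more) (height (world z) of each of sink_a_center, sink_b_center above 0.032 m and contact force between each of sink_a, sink_b and the fingers above 0.5 N), for 0.2 s.
3. both are held together over the plate, before they touch it (horizontal distance between each of sink_a_center, sink_b_center and plate_top below 0.05 m and z of each of sink_a_center, sink_b_center in the frame of plate_top above 0.011 m and contact force between each of sink_a, sink_b and the fingers above 0.5 N), for 0.05 s.
At the end, for the whole second after the job is handed in: Both full-length heat sinks stand at rest on the steel plate, upright (within 0.1 rad), lengthwise along it (within 0.15 rad), centres within 16 mm of the plate's centre along its length and 25 mm across, centres within 26 mm of each other; the short offcut lies in the scrap tray (all of step 1 and x of sink_a_center in the frame of plate_top between -0.016 and 0.016 m and y of sink_a_center in the frame of plate_top between -0.025 and 0.025 m and z of sink_a_center in the frame of plate_top between 0.006 and 0.012 m and angle between the x axis of each of sink_a_center, sink_b_center and the x axis of plate_top, either way round below 0.15 rad and angle between each of sink_a_center, sink_b_center's own z axis and vertical below 0.1 rad and linear speed of each of sink_a, sink_b below 0.02 m/s and x of sink_b_center in the frame of plate_top between -0.016 and 0.016 m and y of sink_b_center in the frame of plate_top between -0.025 and 0.025 m and z of sink_b_center in the frame of plate_top between 0.006 and 0.012 m and horizontal distance between sink_a_center and sink_b_center below 0.026 m); the robot touches nothing.
It fails at once if a full-length heat sink is let go more than 12 mm above the plate (horizontal distance between sink_a_center and plate_top below 0.06 m and z of sink_a_center in the frame of plate_top above 0.021 m and contact force between sink_a and the fingers below 0.05 N).
It fails at once if a full-length heat sink is let go more than 12 mm above the plate (horizontal distance between sink_b_center and plate_top below 0.06 m and z of sink_b_center in the frame of plate_top above 0.021 m and contact force between sink_b and the fingers below 0.05 N).
It fails at once if another thing on the bench is moved more than 30 mm (distance of any of can_cap, screw_pot, driver, solder_reel, cleaner, meter, brush from where it was at the start of the episode above 0.03 m).
It also fails if it takes over 50 s, if anything falls off the work surface, if the arm or the gripper's body presses on something with over 40 N, if the wrist force passes 120 N, or if a joint passes its speed limit or range.

## Working session

There is one attempt and no reset: what is moved stays moved. The work goes in short steps, Python scripts to look and compute and a tool call to move; the robot and the scene stay as the last step left them, time stands still between calls to the robot, and variables do not carry over. Pictures are saved under pics/ and viewed, about 8 in all and at most 12, crops included, and the job is handed in when it is done.

Besides the shell and the picture viewer there is one more tool, called after "Call:" by a JSON object that holds its "name" and its "arguments", one argument or row to a line. send_rows: Moves the arm, as the interface text tells. Its arguments: {"type":"object","properties":{"plan":{"type":"array"},"grip_force":{"type":"number"}},"required":["plan"]}

```bash
mkdir -p pics; ls; python3 - <<'E'
from cell import env
import cv2,numpy as np
o=env.get_obs();print(o['time_s'],o['tool_pos'],o['tool_rot'],env.grip_point_offset)
for n in ['top','scene']:
    im=env.read_camera(n);cv2.imwrite(f'pics/{n}0.png',im[:,:,::-1])
    c=env.get_calibration(n);print(n,c['fx'],c['cx'],c['cy'],np.round(c['extrinsics'],3).tolist())
    for q in ['sink_a_center','offcut_center','scrap_tray_in','plate_top','mat','can_cap','screw_pot']:
        print(q,[(np.round(r['rect']).tolist(),round(r['confidence'],2)) for r in env.regions_of(n,q)][:5])
print(env.get_obs()['time_s'])
E
```

```text
pics
0.0 [ 0.20966411 -0.61466742  0.22143624] [-1.79890104e+02  7.15352435e-03  1.88422653e+01] 0.0187
top 447.7249463269773 319.77798510285953 201.73723074219396 [[0.005, -0.994, 0.107, 0.378], [-1.0, -0.005, 0.006, -0.129], [-0.005, -0.107, -0.994, 1.384], [0.0, 0.0, 0.0, 1.0]]
sink_a_center [([282.0, 176.0, 295.0, 206.0], 0.53)]
offcut_center []
scrap_tray_in [([480.0, 221.0, 533.0, 271.0], 0.81), ([365.0, 273.0, 413.0, 320.0], 0.69), ([350.0, 178.0, 395.0, 221.0], 0.65)]
plate_top [([154.0, 143.0, 234.0, 209.0], 0.9)]
mat [([262.0, 151.0, 330.0, 219.0], 0.9)]
can_cap []
screw_pot [([336.0, 254.0, 356.0, 269.0], 0.57)]
scene 431.1905196277518 319.7193540464147 196.83303186052268 [[0.526, 0.68, -0.511, 1.165], [0.851, -0.417, 0.32, -0.536], [0.005, -0.603, -0.798, 1.11], [0.0, 0.0, 0.0, 1.0]]
sink_a_center [([345.0, 200.0, 374.0, 217.0], 0.52)]
offcut_center []
scrap_tray_in [([251.0, 210.0, 312.0, 266.0], 0.87), ([199.0, 155.0, 251.0, 204.0], 0.83), ([102.0, 239.0, 164.0, 300.0], 0.58)]
plate_top [([395.0, 151.0, 479.0, 214.0], 0.95)]
mat [([314.0, 186.0, 388.0, 250.0], 0.92), ([344.0, 208.0, 361.0, 224.0], 0.55)]
can_cap [([384.0, 208.0, 387.0, 219.0], 0.53)]
screw_pot [([265.0, 177.0, 282.0, 193.0], 0.53)]
0.8
```

```bash
python3 - <<'E'
import cv2
im=cv2.imread('pics/top0.png')[110:335,130:550]
cv2.imwrite('pics/v1.png',cv2.resize(im,(800,429),interpolation=cv2.INTER_CUBIC))
E
```

```text
(no output)
```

View pics/v1.png

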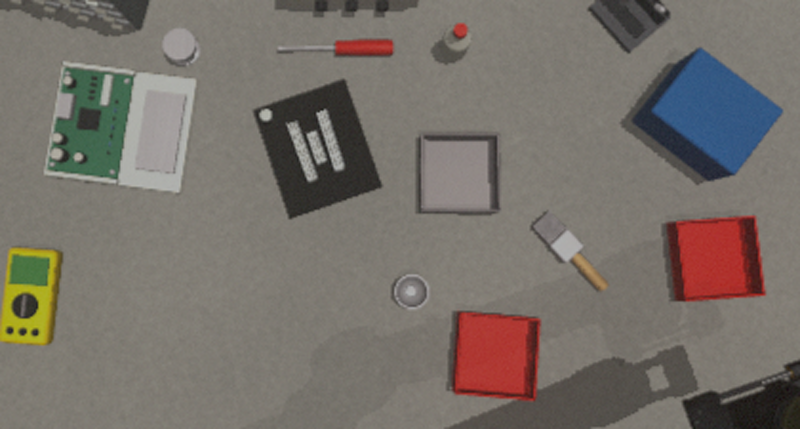

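The short offcut stands in the middle of the row (about pixel 296,187 in the full top picture), the grey tray is at (370,202), the plate at about (214,179), and the can sits at the mat corner (269,170).

```bash
cat > h.py <<'E'
import numpy as np,cv2
from scipy.spatial.transform import Rotation as R
from cell import env
def p2w(c,uv,z):
    E=np.array(c['extrinsics']);uv=np.atleast_2d(uv).astype(float)
    d=np.c_[(uv[:,0]-c['cx'])/c['fx'],(uv[:,1]-c['cy'])/c['fy'],np.ones(len(uv))]@E[:3,:3].T
    return E[:3,3]+d*((z-E[2,3])/d[:,2])[:,None]
def tool():
    o=env.get_obs();return np.array(o['tool_pos']),R.from_euler('xyz',o['tool_rot'],degrees=True),o
def to(x,y,z,yaw):
    """shift in tool axes (mm) and yaw turn (about tool z) to reach a tool-down pose whose tool yaw=yaw deg"""
    p,r,o=tool();t=R.from_euler('xyz',[180,0,yaw],degrees=True)
    rv=(r.inv()*t).as_rotvec()
    print('now',np.round(p,4),np.round(o['tool_rot'],2),'t',round(o['time_s'],2),'shift(mm)',np.round(r.inv().apply(np.array([x,y,z])-p)*1e3,1),'turn',np.round(rv,3))
def rects(mask,c,z):
    """min-area rects of mask blobs projected on height z: centre, sizes, yaw of long side"""
    out=[];n,l,s,_=cv2.connectedComponentsWithStats(mask.astype(np.uint8))
    for i in range(1,n):
        if s[i,4]<30: continue
        v,u=np.nonzero(l==i);w=p2w(c,np.c_[u,v],z)[:,:2]
        (cx,cy),(a,b),_=cv2.minAreaRect((w*1e3).astype(np.float32))
        m=w.mean(0);e,V=np.linalg.eigh(np.cov((w-m).T));d=V[:,1]
        out.append((np.round([cx,cy],1),np.round(sorted([a,b]),1),np.round(m*1e3,1),round(np.degrees(np.arctan2(d[1],d[0]))%180,1),int(s[i,4])))
    return out
E
python3 - <<'E'
from h import *
im=cv2.imread('pics/top0.png');c=env.get_calibration('top')
g=cv2.cvtColor(im,cv2.COLOR_BGR2GRAY)
m=np.zeros(g.shape,bool);m[160:210,275:315]=True
print('sinks');[print(r) for r in rects((g>110)&m,c,.018)]
env.read_camera('top')
for q,z in [('plate_top',.02),('mat',.003),('scrap_tray_in',.045)]:
    for r in env.regions_of('top',q):
        print(q,r['rect'],rects(r['region'],c,z))
hs=cv2.cvtColor(im,cv2.COLOR_BGR2HSV)
print(im[179,[195,198,200,204,214,222,228,231]])
for q,uv in [('pot',(345.5,262.5)),('can',(269,170)),('plate',(214.5,179)),('tray',(370,201))]: print(q,p2w(c,uv,.02))
to(.43,-.08,.25,0)
E
```

```text
sinks
(array([582.6, -69. ]), array([ 17.1, 100.7]), array([582. , -69.1]), np.float64(18.1), 180)
(array([563.8, -23.4]), array([ 16.9, 100.5]), array([563.7, -23.5]), np.float64(20.8), 178)
(array([570.6, -46.7]), array([16.5, 51.2]), array([570.1, -46.6]), np.float64(19.9), 92)
plate_top [155.3, 143.5, 234.5, 207.1] [(array([601.2, 270.8]), array([192.7, 227.3]), array([601. , 270.2]), np.float64(86.1), 4416)]
mat [264.5, 151.2, 329.2, 223.9] [(array([572. , -46.6]), array([159. , 189.7]), array([567.8, -50.3]), np.float64(8.2), 2393)]
mat [155.6, 139.8, 231.9, 207.2] [(array([605.4, 274.3]), array([194.4, 229.2]), array([604.6, 275.1]), np.float64(82.0), 4411)]
scrap_tray_in [481.3, 223.3, 531.4, 268.4] [(array([ 395.6, -671.8]), array([125.2, 141. ]), array([ 395.3, -671.9]), np.float64(91.7), 1970)]
scrap_tray_in [352.2, 177.4, 391.9, 221.7] [(array([ 527.9, -274.9]), array([126.6, 127.1]), array([ 526.7, -273.9]), np.float64(23.6), 1788)]
scrap_tray_in [364.3, 272.8, 412.7, 318.4] [(array([ 244.7, -327.3]), array([127.3, 132.4]), array([ 244. , -328.3]), np.float64(86.4), 1939)]
[[ 97 115  98]
 [169 176 174]
 [170 176 174]
 [155 157 160]
 [158 160 165]
 [159 159 162]
 [166 174 172]
 [117 123 128]]
pot [[ 0.34024655 -0.19961541  0.02      ]]
can [[0.62212334 0.03635494 0.02      ]]
plate [[0.59324937 0.20401057 0.02      ]]
tray [[ 0.52732391 -0.27474399  0.02      ]]
now [ 0.2099 -0.6152  0.2226] [179.99   0.    18.84] t 1.0 shift(mm) [ 381.2 -435.5  -27.5] turn [0.    0.    0.329]
```

Call:
{"name": "send_rows", "arguments": {
  "plan": [
    [80,35,-28,0,0,0,0],
    [80,35,-28,0,0,0,0],
    [80,35,-28,0,0,0,0],
    [80,35,-28,0,0,0,0],
    [80,35,-28,0,0,0,0],
    [80,35,-28,0,0,0,0],
    [80,35,-28,0,0,0,0],
    [80,35,-28,0,0,0,0],
    [80,35,-28,0,0,0,0],
    [80,35,-28,0,0,0,0],
    [80,35,-28,0,0,0,0],
    [80,35,-28,0,0,0,0]
  ]
}}

```text
time_s: 2.2
tool_pos: [0.4996, -0.16, 0.223]
tool_rot: [179.9, -0.0, 18.8]
force: [1.5, -0.6, -0.3]
grip_width: 0.0801
```

Call:
{"name": "send_rows", "arguments": {
  "plan": [
    [80,35,-28,0,0,0,0],
    [80,35,-28,0,0,0,0],
    [80,30,-25,0,0,0,0],
    [80,0,0,0,0,0,-0.145],
    [80,0,0,0,0,0,-0.145],
    [80,0,0,0,0,0,-0.145],
    [80,0,0,0,0,0,-0.145],
    [80,0,0,0,0,0,-0.145],
    [80,0,0,0,0,0,-0.145],
    [80,0,0,0,0,0,-0.145],
    [80,0,0,0,0,0,-0.145],
    [80,0,0,0,0,0,-0.145]
  ]
}}

```text
time_s: 3.4
tool_pos: [0.5674, -0.0527, 0.2226]
tool_rot: [180.0, 0.0, 93.9]
force: [0.3, 0.3, -0.3]
grip_width: 0.0802
```

Call:
{"name": "send_rows", "arguments": {
  "plan": [
    [80,0,0,0,0,0,-0.145],
    [80,0,0,0,0,0,-0.141],
    [80,0,0,0,0,0,0],
    [80,0,0,0,0,0,0]
  ]
}}

```text
time_s: 3.8
tool_pos: [0.5674, -0.0527, 0.2226]
tool_rot: [180.0, 0.0, 109.8]
force: [0.2, -0.3, 0.3]
grip_width: 0.0802
```

```bash
python3 - <<'E'
from h import *
to(.5705,-.0466,.008,110)
im=env.read_camera('wrist');cv2.imwrite('pics/w1.png',im[:,:,::-1])
c=env.get_calibration('wrist');g=cv2.cvtColor(im,cv2.COLOR_RGB2GRAY)
for q in ['sink_a_center','offcut_center','mat']:
    for r in env.regions_of('wrist',q): print(q,r['rect'],round(r['confidence'],2),rects(r['region'],c,.021 if q!='mat' else .003))
E
```

```text
now [ 0.5674 -0.0527  0.2226] [1.8000e+02 1.0000e-02 1.0979e+02] t 3.8 shift(mm) [  4.7   5.  214.6] turn [ 0.     0.    -0.004]
sink_a_center [289.7, 144.0, 369.1, 161.9] 0.96 [(array([565.1, -20.7]), array([18. , 96.3]), array([564.9, -20.6]), np.float64(21.1), 1095)]
sink_a_center [500.2, 3.8, 573.0, 67.4] 0.6 [(array([736.8, 179.9]), array([56.1, 79.7]), array([737.6, 179.9]), np.float64(37.5), 3286)]
offcut_center [308.7, 164.5, 351.8, 179.1] 0.8 [(array([572.9, -43.3]), array([20.6, 50.9]), array([572.2, -43.2]), np.float64(20.3), 623)]
mat [252.7, 105.1, 404.4, 227.3] 0.82 [(array([572.6, -44.2]), array([160.5, 189.2]), array([568.9, -41.1]), np.float64(13.2), 13598)]
mat [397.6, 0.3, 506.0, 44.9] 0.58 [(array([645.1, 165. ]), array([ 45.8, 120.1]), array([652.7, 175.6]), np.float64(10.8), 2611)]
```

View pics/w1.png

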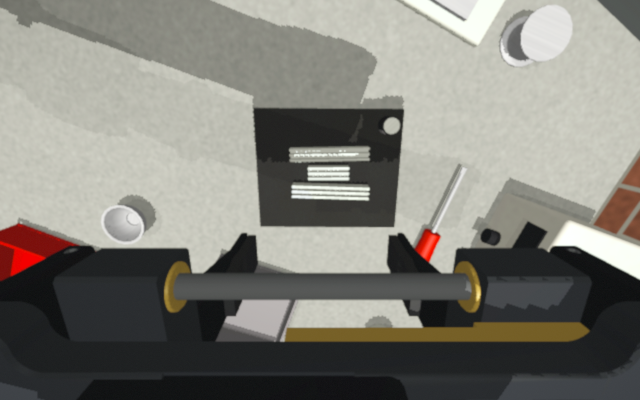

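The wrist view shows the row (offcut between the two long ones, at about pixel 330,172) centred on the mat; it agrees with the top view to 4 mm, so I take the mean and descend.

Call:
{"name": "send_rows", "arguments": {
  "plan": [
    [80,6,6,40,0,0,0],
    [80,0,0,45,0,0,0],
    [80,0,0,45,0,0,0],
    [80,0,0,30,0,0,0],
    [80,0,0,20,0,0,0],
    [80,0,0,15,0,0,0],
    [80,0,0,12,0,0,0],
    [80,0,0,7,0,0,0],
    [80,0,0,0,0,0,0],
    [80,0,0,0,0,0,0]
  ],
  "grip_force": 15
}}

```text
time_s: 5.0
tool_pos: [0.5717, -0.045, 0.0093]
tool_rot: [179.9, 0.0, 110.0]
force: [-0.1, 0.5, 0.0]
grip_width: 0.0799
```

Call:
{"name": "send_rows", "arguments": {
  "plan": [
    [40,0,0,0,0,0,0],
    [40,0,0,0,0,0,0],
    [40,0,0,0,0,0,0],
    [40,0,0,0,0,0,0],
    [40,0,0,0,0,0,0],
    [40,0,0,0,0,0,0],
    [40,0,0,0,0,0,0],
    [40,0,0,0,0,0,0]
  ]
}}

```text
time_s: 5.8
tool_pos: [0.5712, -0.045, 0.0088]
tool_rot: [180.0, 0.0, 110.0]
force: [-0.3, 0.2, 2.7]
grip_width: 0.0517
```

Call:
{"name": "send_rows", "arguments": {
  "plan": [
    [40,0,0,-15,0,0,0],
    [40,0,0,-30,0,0,0],
    [40,0,0,-40,0,0,0],
    [40,0,0,-35,0,0,0],
    [40,-25,-15,0,0,0,0],
    [40,-40,-24,0,0,0,0],
    [40,-40,-24,0,0,0,0],
    [40,-40,-24,0,0,0,0],
    [40,-35,-21,0,0,0,0],
    [40,-20,-12,0,0,0,0],
    [40,0,0,0,0,0,0],
    [40,0,0,0,0,0,0]
  ]
}}

```text
time_s: 7.0
tool_pos: [0.5266, -0.2734, 0.129]
tool_rot: [180.0, -0.0, 110.0]
force: [-0.5, 1.1, 0.3]
grip_width: 0.0518
```

```bash
python3 - <<'E'
from h import *
to(.5275,-.2745,.012,110);print(tool()[2]['grip_width'])
im=env.read_camera('scene');cv2.imwrite('pics/s1.png',cv2.resize(im[100:300,180:500,::-1],(800,500),interpolation=cv2.INTER_CUBIC))
E
```

```text
now [ 0.5266 -0.2734  0.129 ] [ 1.7996e+02 -4.0000e-02  1.0996e+02] t 7.0 shift(mm) [ -1.4   0.4 117. ] turn [ 0.001 -0.001 -0.001]
0.05183024376771026
```

View pics/s1.png

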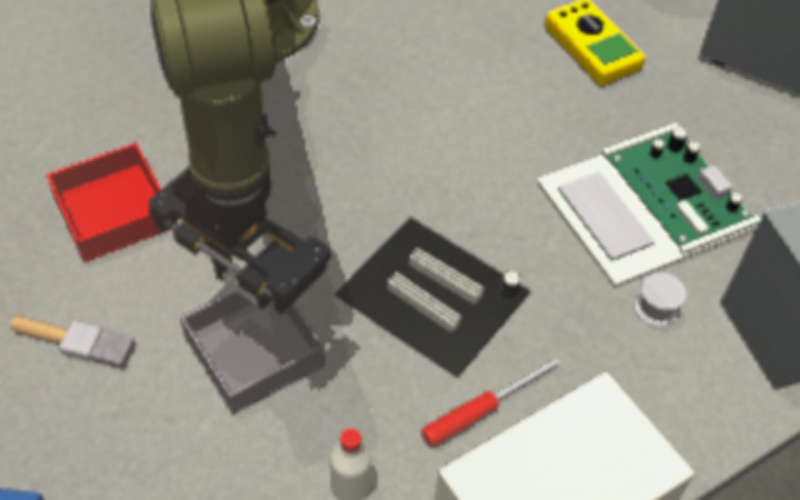

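The gripper holds the offcut over the grey tray (about 255,340 in the crop), with the long pair still standing undisturbed at (425,300) and (446,273).

Call:
{"name": "send_rows", "arguments": {
  "plan": [
    [40,-1,0,40,0,0,0],
    [40,0,0,40,0,0,0],
    [40,0,0,20,0,0,0],
    [40,0,0,10,0,0,0],
    [40,0,0,5,0,0,0],
    [40,0,0,0,0,0,0],
    [66,0,0,0,0,0,0],
    [66,0,0,0,0,0,0],
    [66,0,0,0,0,0,0],
    [66,0,0,0,0,0,0],
    [66,0,0,0,0,0,0]
  ]
}}

```text
time_s: 8.15
tool_pos: [0.527, -0.2751, 0.0138]
tool_rot: [180.0, 0.0, 110.0]
force: [0.1, -1.1, 0.3]
grip_width: 0.0658
```

Call:
{"name": "send_rows", "arguments": {
  "plan": [
    [66,0,0,-20,0,0,0],
    [66,0,0,-40,0,0,0],
    [66,0,0,-50,0,0,0],
    [66,0,0,-50,0,0,0],
    [87,40,24,0,0,0,0],
    [87,40,24,0,0,0,0],
    [87,40,24,0,0,0,0],
    [87,40,24,0,0,0,0],
    [87,40,25,0,0,0,0],
    [87,0,0,0,0,0,0],
    [87,0,0,0,0,0,0]
  ]
}}

```text
time_s: 9.25
tool_pos: [0.5723, -0.0438, 0.1737]
tool_rot: [180.0, 0.0, 110.2]
force: [0.9, -1.5, 0.1]
grip_width: 0.0869
```

Call:
{"name": "send_rows", "arguments": {
  "plan": [
    [87,0,0,0,0,0,0.145],
    [87,0,0,0,0,0,0.145],
    [87,0,0,0,0,0,0.145],
    [87,0,0,0,0,0,0.145],
    [87,0,0,0,0,0,0.145],
    [87,0,0,0,0,0,0.145],
    [87,0,0,0,0,0,0.145],
    [87,0,0,0,0,0,0.145],
    [87,0,0,0,0,0,0.145],
    [87,0,0,0,0,0,0.145],
    [87,0,0,0,0,0,0.125],
    [87,0,0,0,0,0,0]
  ]
}}

```text
time_s: 10.45
tool_pos: [0.572, -0.0478, 0.1734]
tool_rot: [180.0, 0.0, 19.6]
force: [0.4, -0.0, -0.1]
grip_width: 0.087
```

```bash
python3 - <<'E'
from h import *
to(.5735,-.0455,.008,19.5);print(tool()[2]['qpos'])
im=env.read_camera('wrist');cv2.imwrite('pics/w2.png',im[:,:,::-1])
c=env.get_calibration('wrist')
for q in ['sink_a_center','plate_top']:
    for r in env.regions_of('wrist',q): print(q,r['rect'],round(r['confidence'],2),rects(r['region'],c,.021))
E
```

```text
now [ 0.572  -0.0478  0.1734] [1.7996e+02 4.0000e-02 1.9570e+01] t 10.45 shift(mm) [  2.3  -1.8 165.4] turn [0.001 0.001 0.001]
[ 30.25413902  13.39664914 -32.30790962  97.0737483    7.5504688
  71.71815011 -74.16256741]
sink_a_center [289.8, 140.1, 309.0, 225.2] 0.82 [(array([568.1, -21. ]), array([17.1, 99.3]), array([569.9, -20.1]), np.float64(21.2), 1288)]
sink_a_center [0.0, 2.0, 169.1, 185.0] 0.6 [(array([598.2, 223.8]), array([148.3, 183.9]), array([596.9, 220.5]), np.float64(151.6), 23745)]
plate_top [0.0, 0.9, 168.9, 181.5] 0.69 [(array([598.4, 224.1]), array([148.5, 183.1]), array([597. , 220.5]), np.float64(151.3), 23717)]
```

View pics/w2.png

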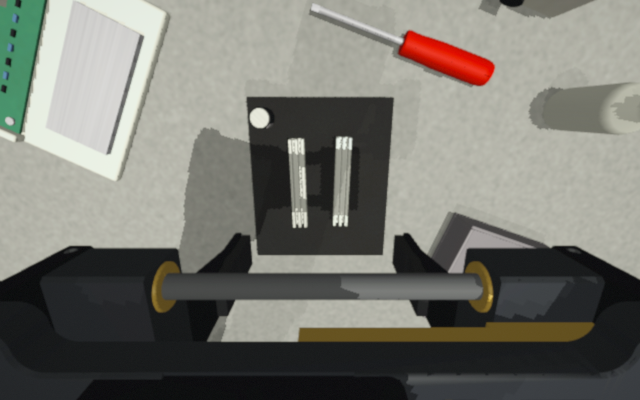

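The wrist view shows the two long sinks at about (298,183) and (343,181) with the gap empty, the can at (260,118), and the plate at upper left with corners near (77,2), (142,38), (108,152), (50,130).

```bash
python3 - <<'E'
from h import *
im=cv2.imread('pics/w2.png');c=env.get_calibration('wrist');g=cv2.cvtColor(im,cv2.COLOR_BGR2GRAY)
m=np.zeros(g.shape,bool);m[130:235,275:365]=True
[print('sink',r) for r in rects((g>105)&m,c,.021)]
print('plate corners wrist',np.round(p2w(c,[(77,2),(142,38),(108,152),(50,130)],.02)[:,:2]*1e3,1).tolist())
# plate in both views: darker-than-rim region via Otsu-ish thresholds
t=cv2.imread('pics/top0.png');ct=env.get_calibration('top')
hw=cv2.cvtColor(im,cv2.COLOR_BGR2HSV);print(im[80,[60,100,140,150]].tolist(),im[50,[60,100,130,142,150]].tolist())
# top view: crop for viewing, beside wrist crop
a=cv2.resize(t[130:220,145:245],(400,360),interpolation=cv2.INTER_CUBIC);b=cv2.resize(im[0:190,0:190],(400,400),interpolation=cv2.INTER_CUBIC)[:360]
cv2.imwrite('pics/pl.png',np.hstack([a,b]))
E
```

```text
sink (array([585.1, -65.8]), array([ 18. , 102.7]), array([587.8, -65.1]), np.float64(18.2), 1380)
sink (array([567.1, -20.7]), array([ 17.9, 101.8]), array([569.7, -19.8]), np.float64(21.0), 1398)
plate corners wrist [[663.7, 229.9], [654.1, 167.4], [531.6, 183.3], [534.3, 244.1]]
[[206, 208, 209], [210, 212, 213], [230, 240, 234], [118, 130, 129]] [[225, 236, 229], [209, 211, 212], [209, 212, 212], [227, 238, 232], [228, 239, 233]]
```

View pics/pl.png

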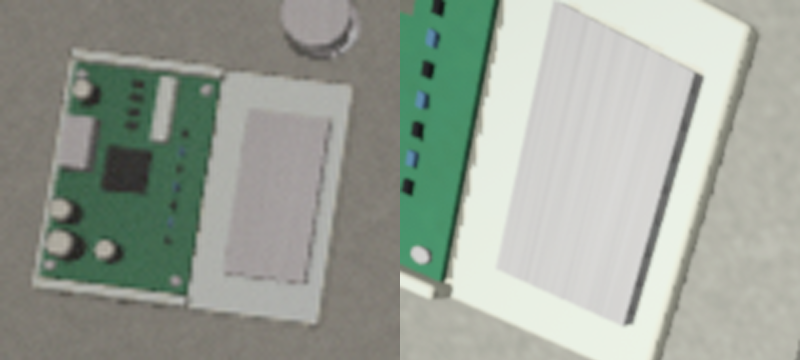

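The two crops show the plate clearly: corners in the top crop (247,109),(331,118),(308,283),(226,275), in the wrist crop (556,3),(697,75),(622,320),(497,268).

```bash
python3 - <<'E'
from h import *
A=np.array([(247,109),(331,118),(308,283),(226,275)])/4+[145,130]-.375
B=(np.array([(556,3),(697,75),(622,320),(497,268)])-[400,0])/2.105
for n,q in (('top',A),('wrist',B)):
    w=p2w(env.get_calibration(n),q,.02)[:,:2]*1e3
    d=w[0]+w[1]-w[2]-w[3];e=w[0]+w[3]-w[1]-w[2]
    print(n,w.mean(0).round(1),'len',np.linalg.norm(d)/2,'wid',np.linalg.norm(e)/2,'yaw',np.degrees(np.arctan2(d[1],d[0])),np.degrees(np.arctan2(-e[0],e[1])))
to(.5746,-.0447,.007,19.6)
E
```

```text
top [594.5 205.2] len 129.75324557240145 wid 64.5845333043117 yaw -5.765035004035931 -5.6317511252494805
wrist [596.4 208.8] len 127.39326490061869 wid 63.372810576991256 yaw -7.451116744901064 -5.606670542033556
now [ 0.5721 -0.0466  0.1735] [1.7999e+02 2.0000e-02 1.9820e+01] t 10.6 shift(mm) [  3.1  -1.  166.5] turn [0.    0.    0.004]
```

Call:
{"name": "send_rows", "arguments": {
  "plan": [
    [87,3,-1,30,0,0,0],
    [87,0,0,40,0,0,0],
    [87,0,0,35,0,0,0],
    [87,0,0,25,0,0,0],
    [87,0,0,15,0,0,0],
    [87,0,0,12,0,0,0],
    [87,0,0,10,0,0,0],
    [87,0,0,0,0,0,0],
    [87,0,0,0,0,0,0]
  ],
  "grip_force": 30
}}

```text
time_s: 11.5
tool_pos: [0.5754, -0.0436, 0.0073]
tool_rot: [180.0, -0.1, 19.8]
force: [0.1, -0.0, 1.0]
grip_width: 0.0867
```

Call:
{"name": "send_rows", "arguments": {
  "plan": [
    [66,0,0,0,0,0,0],
    [60,0,0,0,0,0,0],
    [54,0,0,0,0,0,0],
    [48,0,0,0,0,0,0],
    [42,0,0,0,0,0,0],
    [36,0,0,0,0,0,0],
    [30,0,0,0,0,0,0],
    [20,0,0,0,0,0,0],
    [20,0,0,0,0,0,0],
    [20,0,0,0,0,0,0],
    [20,0,0,0,0,0,0],
    [20,0,0,0,0,0,0]
  ]
}}

```text
time_s: 12.7
tool_pos: [0.5748, -0.0436, 0.0066]
tool_rot: [180.0, -0.0, 19.8]
force: [1.6, -0.9, 1.4]
grip_width: 0.0318
```

```bash
python3 - <<'E'
from h import *
to(.5955,.207,.12,-5.8);print(tool()[2]['grip_width'],tool()[2]['force'])
im=env.read_camera('scene');cv2.imwrite('pics/s2.png',cv2.resize(im[120:270,280:480,::-1],(800,600),interpolation=cv2.INTER_CUBIC))
E
```

```text
now [ 0.5748 -0.0436  0.0066] [179.99  -0.    19.76] t 12.7 shift(mm) [ 104.2 -228.9 -113.4] turn [ 0.    -0.     0.446]
0.031803606878146845 [ 1.63570024 -0.88967869  1.39358985]
```

View pics/s2.png

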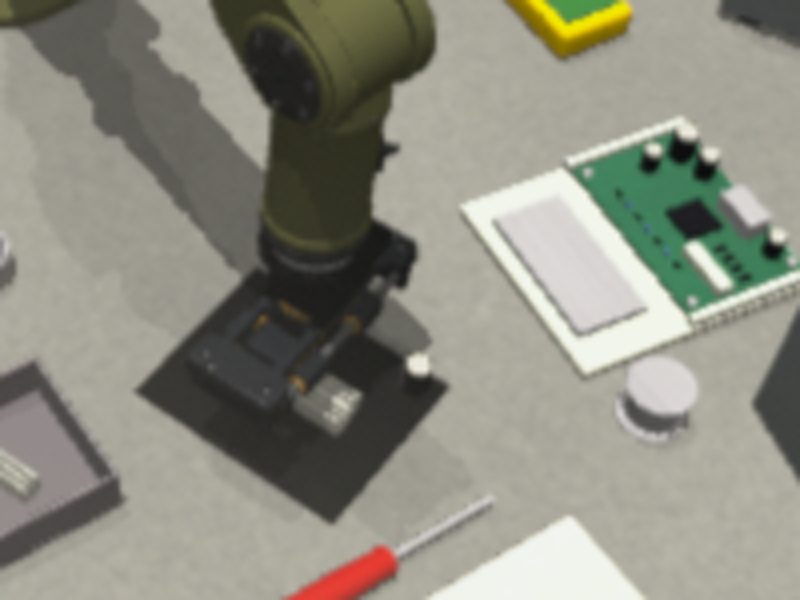

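The grey tray (lower left) holds the offcut, and the two long sinks are gathered between the fingers (width 31.8 mm ≈ 2×16). Lifting and carrying.

Call:
{"name": "send_rows", "arguments": {
  "plan": [
    [20,0,0,-10,0,0,0],
    [20,0,0,-20,0,0,0],
    [20,0,0,-25,0,0,0],
    [20,0,0,-25,0,0,0],
    [20,0,0,-20,0,0,0],
    [20,0,0,0,0,0,0],
    [20,5,-11,0,0,0,0],
    [20,10,-22,0,0,0,0],
    [20,14,-31,0,0,0,0],
    [20,14,-31,0,0,0,0],
    [20,14,-31,0,0,0,0],
    [20,14,-31,0,0,0,0]
  ]
}}

```text
time_s: 13.95
tool_pos: [0.5868, 0.1305, 0.1045]
tool_rot: [-179.9, 0.2, 19.8]
force: [0.0, 1.4, -0.4]
grip_width: 0.0312
```

Call:
{"name": "send_rows", "arguments": {
  "plan": [
    [20,14,-31,0,0,0,0],
    [20,12,-26,0,0,0,0],
    [20,7,-15,0,0,0,0],
    [20,0,0,0,0,0,0.06],
    [20,0,0,0,0,0,0.1],
    [20,0,0,0,0,0,0.1],
    [20,0,0,0,0,0,0.1],
    [20,0,0,0,0,0,0.086],
    [20,0,0,0,0,0,0],
    [20,0,0,0,0,0,0],
    [20,0,0,0,0,0,0]
  ]
}}

```text
time_s: 15.05
tool_pos: [0.5948, 0.207, 0.1059]
tool_rot: [180.0, 0.1, -5.7]
force: [0.5, -0.7, -1.0]
grip_width: 0.0317
```

```bash
python3 - <<'E'
from h import *
to(.5955,.207,.025,-5.8);print(tool()[2]['grip_width'],tool()[2]['force'],tool()[2]['qpos'])
im=env.read_camera('scene');cv2.imwrite('pics/s3.png',cv2.resize(im[90:240,340:540,::-1],(800,600),interpolation=cv2.INTER_CUBIC))
E
```

```text
now [0.5948 0.207  0.1059] [ 1.7998e+02  6.0000e-02 -5.7200e+00] t 15.05 shift(mm) [ 0.8 -0.1 80.9] turn [0.    0.001 0.001]
0.03174033894942002 [ 0.53889367 -0.7385427  -1.04956709] [   4.04072945   23.7857658   -32.24645377   93.16240948   13.50624473
   67.03815665 -127.04111104]
```

View pics/s3.png

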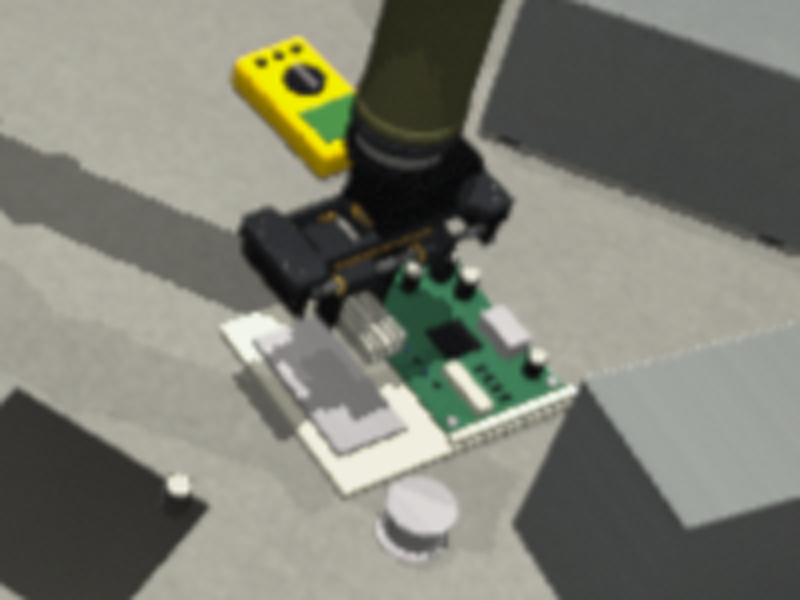

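Both sinks hang level between the fingers above the plate (pair at about 370,325 in the crop). Lowering, gently at the end.

Call:
{"name": "send_rows", "arguments": {
  "plan": [
    [20,1,0,15,0,0,0],
    [20,0,0,25,0,0,0],
    [20,0,0,20,0,0,0],
    [20,0,0,10,0,0,0],
    [20,0,0,5,0,0,0],
    [20,0,0,3,0,0,0],
    [20,0,0,0,0,0,0],
    [20,0,0,0,0,0,0]
  ]
}}

```text
time_s: 15.9
tool_pos: [0.5968, 0.2073, 0.0294]
tool_rot: [-180.0, -0.1, -5.8]
force: [-0.6, -0.1, -0.8]
grip_width: 0.0318
```

Call:
{"name": "send_rows", "arguments": {
  "plan": [
    [20,0,0,1,0,0,0],
    [20,0,0,1,0,0,0],
    [20,0,0,1,0,0,0],
    [20,0,0,0.5,0,0,0],
    [20,0,0,0,0,0,0],
    [20,0,0,0,0,0,0]
  ]
}}

```text
time_s: 16.5
tool_pos: [0.5962, 0.207, 0.025]
tool_rot: [180.0, 0.0, -5.8]
force: [0.1, 0.4, -1.4]
grip_width: 0.0315
```

Call:
{"name": "send_rows", "arguments": {
  "plan": [
    [20,0,0,0.5,0,0,0],
    [20,0,0,0,0,0,0],
    [20,0,0,0.5,0,0,0],
    [20,0,0,0,0,0,0],
    [20,0,0,0.4,0,0,0],
    [20,0,0,0,0,0,0],
    [20,0,0,0,0,0,0]
  ]
}}

```text
time_s: 17.2
tool_pos: [0.5962, 0.207, 0.0236]
tool_rot: [180.0, -0.0, -5.8]
force: [-0.2, -0.1, -0.0]
grip_width: 0.0317
```

Call:
{"name": "send_rows", "arguments": {
  "plan": [
    [20,0,0,0.4,0,0,0],
    [20,0,0,0,0,0,0],
    [20,0,0,0,0,0,0]
  ]
}}

```text
time_s: 17.5
tool_pos: [0.5962, 0.207, 0.0236]
tool_rot: [180.0, -0.0, -5.8]
force: [-1.1, -1.4, 2.9]
grip_width: 0.0317
```

Call:
{"name": "send_rows", "arguments": {
  "plan": [
    [20,0,0,0.4,0,0,0],
    [20,0,0,0,0,0,0],
    [20,0,0,0,0,0,0]
  ]
}}

```text
time_s: 17.8
tool_pos: [0.5962, 0.207, 0.0236]
tool_rot: [180.0, -0.0, -5.8]
force: [-3.0, -1.0, 5.6]
grip_width: 0.0318
```

Contact is felt (force rising, TCP stopped at 23.6 mm as predicted). Opening gently, then lifting.

Call:
{"name": "send_rows", "arguments": {
  "plan": [
    [31,0,0,0,0,0,0],
    [33,0,0,0,0,0,0],
    [36,0,0,0,0,0,0],
    [40,0,0,0,0,0,0],
    [45,0,0,0,0,0,0],
    [48,0,0,0,0,0,0],
    [48,0,0,0,0,0,0]
  ],
  "grip_force": 5
}}

```text
time_s: 18.5
tool_pos: [0.5962, 0.207, 0.0227]
tool_rot: [180.0, 0.0, -5.8]
force: [0.0, -0.2, -0.2]
grip_width: 0.0464
```

Call:
{"name": "send_rows", "arguments": {
  "plan": [
    [48,0,0,-10,0,0,0],
    [48,0,0,-20,0,0,0],
    [48,0,0,-40,0,0,0],
    [48,0,0,-50,0,0,0],
    [48,-40,0,-20,0,0,0],
    [48,-50,0,0,0,0,0],
    [48,-40,0,0,0,0,0],
    [48,0,0,0,0,0,0],
    [48,0,0,0,0,0,0]
  ]
}}

```text
time_s: 19.4
tool_pos: [0.4668, 0.2203, 0.164]
tool_rot: [180.0, -0.2, -5.7]
force: [-0.4, -0.4, 0.2]
grip_width: 0.0479
```

```bash
python3 - <<'E'
from h import *
p,_,o=tool();print(o['time_s'],p,o['force'])
ims=[env.read_camera(n)[:,:,::-1] for n in ('top','scene','wrist')]
cs=[cv2.resize(ims[0][120:225,145:285],(400,300)),cv2.resize(ims[0][165:240,335:435],(400,300),interpolation=cv2.INTER_CUBIC),cv2.resize(ims[1][130:235,370:510],(400,300),interpolation=cv2.INTER_CUBIC),cv2.resize(ims[2],(400,300))]
cv2.imwrite('pics/f.png',np.vstack([np.hstack(cs[:2]),np.hstack(cs[2:])]))
cv2.imwrite('pics/ft.png',ims[0]);cv2.imwrite('pics/fw.png',ims[2])
for n in ('top','wrist'):
    env.read_camera(n)
    for r in env.regions_of(n,'sink_a_center')[:3]: print(n,r['rect'],round(r['confidence'],2),rects(r['region'],env.get_calibration(n),.038))
E
```

```text
19.4 [0.46684991 0.22025781 0.16396379] [-0.37856929 -0.41084868  0.2178402 ]
top [204.0, 163.9, 216.3, 194.6] 0.45 [(array([594. , 213.7]), array([16.4, 99.6]), array([595.2, 213.7]), np.float64(174.2), 169)]
wrist [301.8, 3.1, 322.7, 112.9] 0.56 [(array([593.7, 216. ]), array([16.6, 93. ]), array([596.5, 215. ]), np.float64(174.3), 2044)]
```

View pics/f.png

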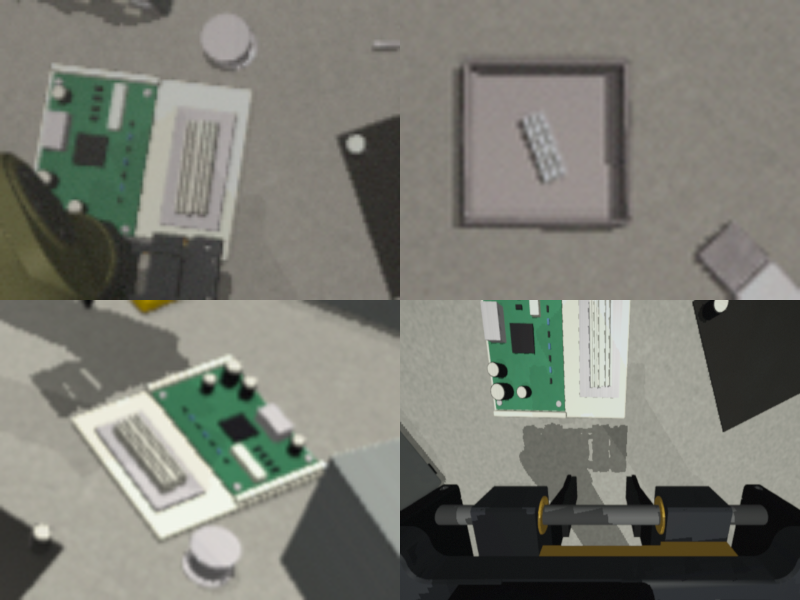

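The pair stands upright side by side, centred on the plate (top crop about 198,168). The offcut lies in the middle of the grey tray and the gripper is clear of everything, so I'm handing in.

```bash
python3 -c "
from cell import env
print(env.sign_off())"
```

```text
the job is handed in; nothing more can be done
None
```

The job is done and handed in at about 20 s of the 50 s allowed. The sign-off reported no verdict.

- **Offcut:** I gripped the short heat sink by its two ends and released it about 4 mm above the tray floor. The last picture shows it lying near the middle of the grey tray.
- **Long pair:** I gathered both in one grasp, with the fingers stopping at 31.8 mm, about twice 16 mm. I lowered them until contact showed at the expected height (about 6 N) and only then let go.

**Last checks:**
- **Position:** The pictures show both sinks upright and side by side on the plate. The networks found only one of the two. They put it within a few millimetres of the plate's centre along its length, 7 mm off across, and in line with the plate to about 0.5°. I judged the second one by eye.
- **Disagreement:** The top and wrist cameras differed by 2–4 mm throughout, so I used the averages. That is well inside the tolerances.
- **Other things:** None of the other things visible in the last pictures had moved, but I did not measure them. The arm was clear of everything, with no force on the wrist beyond noise.

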